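# Set the sharpening-stone sine plate to 15 degrees

### The job

Set the sharpening-stone plate to 15 degrees: stand the yellow spacer block in the middle of the orange pad of the steel base, let go of it, then tip the raised plate over so that it comes down and rests on the block. Leave the green and blue blocks where they stand.

Things in the scene. Friction and masses are not known exactly. Their poses are not given: they have to be found in the camera images.
- base: Fixed steel base of the sine plate, 130 mm (its x) by 240 mm (its y, from -110 to +130 mm) by 20 mm thick, lying on the bench, with two dark hinge cheeks at y = +100 mm standing up to 49 mm above the bench and an orange pad towards the other end. Origin: on its underside at bench height; z up. It does not move.
- pad (a point): Centre of the orange 60 x 60 mm square (flush) on top of the base, 20 mm above the bench, at y = -55 mm in the base's frame. The block goes here.
- plate (a joint): Tilting plate's angle (rad): 0 flat over the base, 1.57 upright, at most 1.75. It starts raised; a stiff, damped hinge holds it. Pushed from its stone side towards the pad to below about 0.8, it sinks by itself (about 2 s) until its roller rests on what stands on the pad; sin(angle) = that thing's height / 160 mm: yellow block 0.26 (15 degrees), green 10, blue 20, none 0.
- hinge (a point): Middle of the plate's hinge axis, at y = +100 mm in the base's frame, 28 mm above the bench. The axis runs along the base's x. Flat, the plate points from here to the base's -y, over the pad; raised, it stands over the hinge with its white stone facing the base's +y.
- plate_end (a point): Middle of the plate's free end edge, 190 mm from the hinge axis (about 215 mm above the bench when raised). The plate is aluminium, 90 mm wide, 12 mm thick, 0.6 kg. A white stone, 125 x 60 x 22 mm, is fixed on its upper face, ending 43 mm short of this edge.
- roller (a point): Centre of the steel roller, 16 mm diameter, 84 mm long, across the plate's underside, 160 mm from the hinge axis. It is what comes to rest on the block, just above the pad's centre.
- yellow_block: Loose anodised aluminium spacer block, 40 x 40 mm footprint, 41 mm tall, yellow, small dark dot in the middle of its top. Stands upright on the bench. Origin: centre of its underside; z up, x and y square to its sides. The one to use, 0.12 to 0.25 kg.
- green_block: Loose anodised aluminium spacer block, 40 x 40 mm footprint, 28 mm tall, green, small dark dot in the middle of its top. Stands upright on the bench. Origin: centre of its underside; z up, x and y square to its sides. To be left alone.
- blue_block: Loose anodised aluminium spacer block, 40 x 40 mm footprint, 55 mm tall, blue, small dark dot in the middle of its top. Stands upright on the bench. Origin: centre of its underside; z up, x and y square to its sides. To be left alone.
There are look-alikes about, which are no part of the job. Leave any brown or white look-alike of the yellow_block alone.

How it is judged:
By the outcome, as a careful person would: the job done as asked, in the order asked, and still so for the second after the job is handed in, with the robot touching nothing.
It also fails if it takes over 58 s, if anything falls off the work surface, if the arm or the gripper's body presses on something with over 40 N, if the wrist force passes 120 N, or if a joint passes its speed limit or range.

### The arm

A 6-joint arm with a two-finger parallel gripper is mounted at the origin on the work surface. World frame = base frame: x ahead of the robot, y to its left, z up, the work surface at z = 0. Lengths are in mm, angles in rad, forces in N, time in s.
With the tool pointing down it reaches from about 300 to 775 mm from the base axis. Payload 14.6 kg.
Tool frame: the origin (TCP) lies on the centre line of the jaws, within the pads' length; the fingertips stand 11 mm ahead of it and the grasp point (between the pads) lies 8 mm behind it; z points along the fingers, y is the direction in which the jaws open and shut (so a half turn about z gives the same grasp; the last joint's range is limited). The gripper opens to 94 mm and grips with 3 to 60 N. Pads are 16 mm wide; open, the fingers measure 119 mm over their backs; the gripper's body (75 mm by 177 mm) begins 78 mm behind the grasp point.
Start: joints at [1.039, 0.3, 1.521, -0, 1.321, -0.067], TCP at [246.53, 491.642, 216.446] pointing down, gripper open.
Joint ranges: [-3.03, 3.03], [-0.79, 2.21], [0.23, 2.52], [-1.04, 4.18], [0, 3.07], [-2.55, 2.55]. Speed limits (rad/s): [2.22, 2.22, 2.57, 3.14, 3.14, 3.14].

### API

Orientations are given as a unit quaternion [x, y, z, w].
In Python, from bench import ctrl, vision gives the robot as it stands.
- The arm moves only by the tool send_rows, never from a script. Its argument "rows" is a list of rows, each an object with "linear": the shift along the tool's x, y, z in mm, a list of three; "turn": the turn about the tool's z in rad. In form: [{"linear": [x, y, z], "turn": turn}, ...]. A call has 1 to 12 rows; each row is the pose to reach, as a shift and turn from the pose commanded when the call began, along the tool's axes at that moment; what a row does not reach only later rows make up. A row lasts 1/12 s, in which the tool goes at most 41.7 mm and 7.16 degrees, less where a joint would pass 70% of its speed; a pose out of reach is approached as far as the arm can. A call with a gripper value outside its range is refused whole. "claw" is the finger opening in mm, from 0 to 94, set as the call begins (left out, the last holds). The fingers move at their own pace and stop on an object; "squeeze" is the grip in N (left out, the last holds). Time passes only in rows, so rows that repeat a pose let the fingers close. It gives the time, the measured TCP pose, the force and the opening at its end, in the units of the state.
- ctrl.observe(): the state, without advancing time (a new reading comes with each control period).
- vision.read_camera(name): name is "scene" or "top"; returns (picture, depth): 384x512x3 uint8, red, green, blue; 384x512 float32, mm along the optical axis (not along the pixel's ray), 0 where there is no reading.
- vision.calibration(name): a dict with "vertical_fov" (degrees; the focal length in pixels is half the picture's height over the tangent of half this angle, whatever the lens; pixels are square), "cx", "cy" (the principal point, pixels), "rvec" (rotation vector, rad) and "tvec" (3), from world to camera coordinates, as OpenCV has them. Camera axes: x right, y down, z forward; pixel columns grow to the right and rows downward; lengths in mm; the calibration is good to about 2 mm. A picture is of the moment at which its call begins. calibration takes no time and is no camera call.
- ctrl.close_job(): hands the job in, once; it reports no verdict.
The state is a dict: "clock": time; "q": joint angles; "qvel": joint speeds; "effort": joint torques, N m; "tcp_pos": TCP position; "tool_rot": TCP orientation; "force": force on the tool from outside, world axes, zero at the start; "wrist_torque": the same for the moment, N m; "opening": opening from 0.0 (shut) to 1.0 (fully open).
Only numpy, scipy, OpenCV 4.12 (cv2) and the standard library are available. Lean on these libraries where they do the work, as an engineer would, in place of code of your own. Each camera call takes 0.05 s, during which the arm holds its last target.

## Working session

There is one attempt and no reset: what is moved stays moved. The work goes in short steps, Python scripts to look and compute and a tool call to move; the robot and the scene stay as the last step left them, time stands still between calls to the robot, and variables do not carry over. Pictures are saved under pics/ and viewed, and the job is handed in when it is done.

Besides the shell and the picture viewer there is one more tool, called after "Call:" as name(argument=value, ...), one argument or row to a line, values as JSON. send_rows: Moves the arm, as the interface text tells. Its arguments: {"type":"object","properties":{"rows":{"type":"array"},"claw":{"type":"number"},"squeeze":{"type":"number"}},"required":["rows"]}

```bash
ls; mkdir -p pics
cat > h.py <<'E'
import numpy as np, cv2
from bench import ctrl, vision
def cal(n):
    c=vision.calibration(n); f=192/np.tan(np.radians(c['vertical_fov'])/2)
    R=cv2.Rodrigues(np.array(c['rvec'],float))[0]; t=np.array(c['tvec'],float).ravel()
    return f,c['cx'],c['cy'],R,t,c
def ray(n,u,v):
    f,cx,cy,R,t,_=cal(n); d=R.T@np.array([(u-cx)/f,(v-cy)/f,1.]); return -R.T@t,d
def onplane(n,u,v,z):
    o,d=ray(n,u,v); return o+d*(z-o[2])/d[2]
def deproj(n,u,v,dep):
    o,d=ray(n,u,v); return o+d*dep
def proj(n,p):
    f,cx,cy,R,t,_=cal(n); q=R@np.array(p,float)+t; return f*q[0]/q[2]+cx,f*q[1]/q[2]+cy
def tri(a,b):
    o1,d1=a;o2,d2=b
    A=np.stack([d1,-d2],1); s=np.linalg.lstsq(A,o2-o1,rcond=None)[0]
    p,q=o1+s[0]*d1,o2+s[1]*d2; return (p+q)/2,np.linalg.norm(p-q)
def snap(tag):
    for n in('scene','top'):
        p,d=vision.read_camera(n); np.savez(f'pics/{tag}_{n}.npz',p=p,d=d); cv2.imwrite(f'pics/{tag}_{n}.png',p[:,:,::-1])
E
python3 - <<'E'
from h import *
snap('a')
for n in('scene','top'): print(cal(n)[5])
print(ctrl.observe())
E
```

```text
pics
{'vertical_fov': 47.678573588454, 'cx': 251.60501374068457, 'cy': 189.18280737105232, 'rvec': array([ 1.9688507 ,  1.52190844, -0.58198598]), 'tvec': array([ -69.87942519, -347.95868331, 1552.54055831])}
{'vertical_fov': 45.281958802419474, 'cx': 250.64188566360943, 'cy': 191.96719694224026, 'rvec': array([ 2.17005918, -2.14338857,  0.12205105]), 'tvec': array([-50.33380317, 496.21112816, 902.06043498])}
{'clock': 0.1, 'q': array([ 1.03940234e+00,  3.00385731e-01,  1.52152011e+00,  5.42510535e-06,
        1.32069979e+00, -6.66040713e-02]), 'qvel': array([ 0.0020495 , -0.00293371, -0.00205653, -0.00089322,  0.00014731,
       -0.00137495]), 'effort': array([ 9.45560205e-04, -5.32639146e+01, -3.53283513e+01,  7.09014013e-02,
        2.35521037e-02, -9.77606578e-05]), 'tcp_pos': array([246.41845291, 491.45765925, 215.95894499]), 'tool_rot': array([ 2.30309384e-01,  9.73117327e-01, -4.83240959e-04, -1.51703940e-04]), 'force': array([0.31274196, 0.56508056, 0.44266733]), 'wrist_torque': array([0.00508558, 0.05410763, 0.00587915]), 'opening': 1.0005713702633683}
```

View pics/a_scene.png

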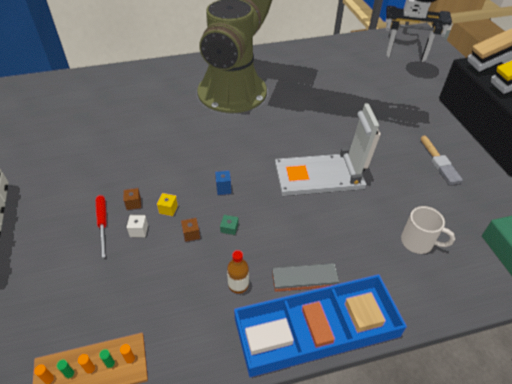

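View pics/a_top.png

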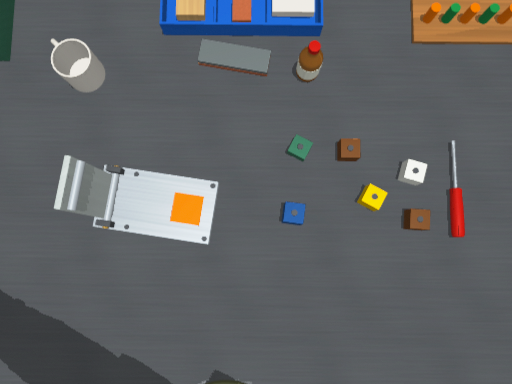

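The scene view shows yellow at (167,204), with brown look-alikes at (132,198) and (191,229), white at (138,226), blue at (223,182) and green at (229,225). In the top view yellow is at (374,197), brown at (349,149) and (419,219), and white at (413,172). Only the block at scene (167,204) / top (374,197) is yellow, so that is the one meant. I'll confirm it in a crop and measure it.

```bash
cat > m.py <<'E'
from h import *
import sys
def load(t,n):
    z=np.load(f'pics/{t}_{n}.npz'); return z['p'],z['d']
def mask(p,lo,hi):
    return cv2.inRange(cv2.cvtColor(p,cv2.COLOR_RGB2HSV),lo,hi)
def blobs(m,mn=30):
    n,l,s,c=cv2.connectedComponentsWithStats(m); return [(i,s[i],c[i],l==i) for i in range(1,n) if s[i][4]>=mn]
E
python3 - <<'E'
from m import *
rng={'yellow':((22,150,80),(32,255,255)),'orange':((8,200,150),(19,255,255)),'blue':((105,150,40),(120,255,255)),'green':((70,100,40),(90,255,255))}
for n in('scene','top'):
    p,d=load('a',n)
    for k,(lo,hi) in rng.items():
        for i,s,c,l in blobs(mask(p,lo,hi)):
            q=deproj(n,c[0],c[1],d[int(round(c[1])),int(round(c[0]))])
            print(n,k,s,c.round(1),q.round(1))
a=load('a','scene')[0][150:260,110:250]; b=load('a','top')[0][130:240,270:410]
cv2.imwrite('pics/crop1.png',cv2.resize(np.hstack([a,b])[:,:,::-1],None,fx=2.8,fy=4,interpolation=cv2.INTER_CUBIC) if 0 else cv2.resize(np.hstack([a,b])[:,:,::-1],None,fx=2.8,fy=2.8,interpolation=cv2.INTER_CUBIC))
a=load('a','scene')[0][95:205,265:385]; b=load('a','top')[0][145:255,45:225]
cv2.imwrite('pics/crop2.png',cv2.resize(np.hstack([a,b])[:,:,::-1],None,fx=2.6,fy=2.6,interpolation=cv2.INTER_CUBIC))
E
```

```text
scene yellow [497  61  15  20 214] [505.3  70.3] [418.7 702.8 236.4]
scene yellow [157 193  21  23 347] [167.  204.3] [ 508.2 -291.2   43.4]
scene orange [287 166  21  14 246] [296.9 172.7] [460.6  85.9  19.6]
scene orange [120 344  14  19 184] [126.6 353. ] [ 888.3 -416.9   61. ]
scene orange [ 78 354  16  20 202] [ 85.4 363. ] [ 889.6 -494.2   64.4]
scene orange [ 34 364  19  20 215] [ 42.9 373.6] [ 886.5 -574.8   56.9]
scene blue [   0    0   68   76 4163] [28.  38.1] [-627.8 -745.9  -26.4]
scene blue [364   0  10   8  48] [369.6   2.5] [-884.2  989.3 -172.9]
scene blue [380   0  25  21 235] [390.2   6.3] [186.5 433.6 345.8]
scene blue [216 171  15  23 279] [223.1 182.5] [ 472.9 -133.1   48.8]
scene blue [ 234  275  172  102 7224] [317.4 324. ] [912.7 -22.2  28.2]
scene green [221 215  17  19 236] [228.9 224.6] [ 601.6 -146.6   26.9]
scene green [ 483  216   29   58 1001] [500.8 239.5] [830.5 480.8  52.5]
scene green [100 350  14  17 124] [106.5 358. ] [ 887.8 -455.7   59.4]
scene green [ 58 361  15  16 137] [ 64.7 368.2] [ 885.3 -535.6   54.4]
top yellow [357 183  31  28 498] [371.9 197. ] [ 488.  -285.8   41.9]
top orange [429   3  12  20  97] [435.1   8.9] [ 874.  -416.4   63.3]
top orange [467   3  13  10  83] [474.4   7.4] [ 878.2 -497.    62.7]
top orange [171 193  32  32 785] [186.7 208.5] [462.9  86.4  15.8]
top blue [ 159    0  164   36 3959] [240.2  20.7] [867.4 -17.   19. ]
top blue [282 202  23  23 407] [293.1 213. ] [ 453.1 -127.9   56.2]
top green [  0   0  14  60 731] [ 5.7 27.6] [842.9 481.4  26.9]
top green [442   4  18  19 150] [450.9  12.8] [ 872.2 -453.6   51.4]
top green [480   4  19  19 153] [489.4  12.7] [ 873.9 -533.8   50. ]
top green [287 135  26  26 359] [299.3 147.5] [ 590.1 -142.9   27.7]
```

View pics/crop1.png

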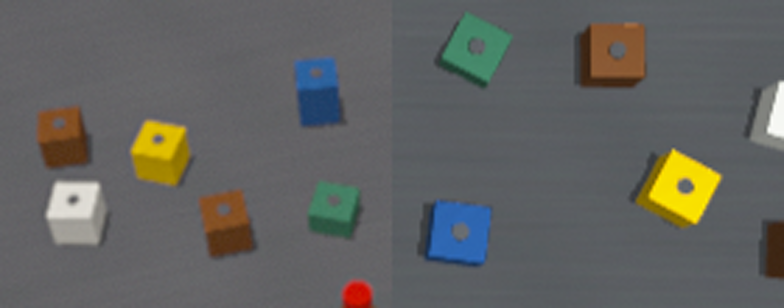

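View pics/crop2.png

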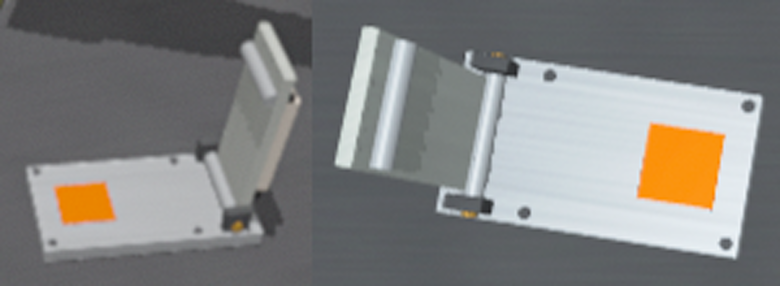

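The crop confirms it: the saturated yellow cube with the dark dot is at scene (167,204) / top (374,197), and it is distinct from both browns and the white. The plate stands raised, with its roller side facing the pad. Next I'll measure precisely.

```bash
cat > meas.py <<'E'
from m import *
def dot(t,n,u,v,r=6):
    p,_=load(t,n); c=p[v-r:v+r+1,u-r:u+r+1].astype(float)
    sat=c.max(2)-c.min(2); w=np.clip(sat.max()*.6-sat,0,None)
    # only component nearest the centre
    nl,l,s,ce=cv2.connectedComponentsWithStats((w>0).astype(np.uint8))
    k=min(range(1,nl),key=lambda i:np.hypot(*(ce[i]-r))); w=w*(l==k)
    ys,xs=np.mgrid[0:2*r+1,0:2*r+1]; return (xs*w).sum()/w.sum()+u-r,(ys*w).sum()/w.sum()+v-r
E
python3 - <<'E'
from meas import *
S=dot('a','scene',166,199,4);T=dot('a','top',375,197,5); print('dots',S,T)
P,e=tri(ray('scene',*S),ray('top',*T)); print('yellow top',P.round(1),e.round(1))
p,d=load('a','top')
m=mask(p,(22,150,80),(32,255,255)); v=p[:,:,0]
ys,xs=np.where(m>0); 
print(np.percentile(v[m>0],[5,25,50,75,95]))
mm=((m>0)&(v>205)).astype(np.uint8)
mm[190:204,368:382]|=0
c=max(cv2.findContours(mm,cv2.RETR_EXTERNAL,cv2.CHAIN_APPROX_NONE)[0],key=len)
r=cv2.minAreaRect(c);print(r)
B=np.array([onplane('top',*q,41) for q in cv2.boxPoints(r)]);print(B.round(1)); e=np.roll(B,-1,0)-B
print('edges',np.linalg.norm(e,axis=1).round(1),'ang',np.degrees(np.arctan2(e[:,1],e[:,0])).round(1),B.mean(0).round(1))
# pad
for n in('scene','top'):
    p,d=load('a',n); m=mask(p,(8,150,120),(20,255,255)); x=(280,310) if n=='scene' else (165,210)
    z=np.zeros_like(m); z[:,x[0]:x[1]]=m[:,x[0]:x[1]]
    z[:140 if n=='scene' else 150]=0; z[240:]=0
    c=max(cv2.findContours(z,cv2.RETR_EXTERNAL,cv2.CHAIN_APPROX_NONE)[0],key=len)
    M=cv2.moments(z,True); cc=(M['m10']/M['m00'],M['m01']/M['m00'])
    W=np.array([onplane(n,*q[0],20)[:2] for q in c],np.float32); r=cv2.minAreaRect(W)
    print(n,'pad',cc,onplane(n,*cc,20).round(1),r)
    if n=='scene': A=ray(n,*cc)
    else: print(tri(A,ray(n,*cc)))
# base outline top
p,d=load('a','top'); 
f,cx,cy,R,t,_=cal('top'); v,u=np.mgrid[0:384,0:512]; q=np.stack([(u-cx)/f*d,(v-cy)/f*d,d],-1).reshape(-1,3); W=((q-t)@R).reshape(384,512,3)
m=((W[:,:,2]>12)&(W[:,:,2]<28)&(u>95)&(u<225)&(v>150)&(v<250)).astype(np.uint8)
c=max(cv2.findContours(m,cv2.RETR_EXTERNAL,cv2.CHAIN_APPROX_NONE)[0],key=len)
X=np.array([onplane('top',*q[0],20)[:2] for q in c],np.float32); r=cv2.minAreaRect(X); print('base',r,cv2.boxPoints(r))
m=(W[:,:,2]>60)&(u>40)&(u<130)&(v>140)&(v<230); print('plate pts',m.sum()); Q=W[m]; 
top=Q[Q[:,2]>195]; print(top.mean(0),top.min(0),top.max(0))
np.save('pics/plate.npy',Q)
E
```

```text
dots (np.float64(165.98197242841994), np.float64(199.13255567338283)) (np.float64(374.2844773497302), np.float64(196.03839879533191))
yellow top [ 489.8 -290.9   43.2] 1.3
[124.  178.5 247.  248.  249. ]
((373.9000244140625, 196.20001220703125), (19.677396774291992, 19.230182647705078), 26.56505012512207)
[[ 481.1 -263.9   41. ]
 [ 515.9 -281.6   41. ]
 [ 498.6 -316.3   41. ]
 [ 464.  -298.5   41. ]]
edges [39.  38.8 39.  38.7] ang [ -27.  -116.5  152.8   63.7] [ 489.9 -290.1   41. ]
scene pad (297.08856088560884, 172.7859778597786) [461.4  86.1  20. ] ((460.6971740722656, 86.20366668701172), (56.57600402832031, 56.112422943115234), 81.96495819091797)
top pad (186.57387057387058, 208.38705738705738) [462.7  86.   20. ] ((462.84222412109375, 86.00711822509766), (58.71753692626953, 57.80732345581055), 81.91706085205078)
(array([462.55162524,  85.71507024,  21.24604969]), np.float64(0.1778105145695839))
base ((470.44873046875, 134.80776977539062), (209.26991271972656, 129.47744750976562), 81.97855377197266) [[391.74225  40.23046]
 [519.95294  22.16269]
 [549.1552  229.38507]
 [420.94452 247.45285]]
plate pts 2360
[482.53855957 242.68824616 247.5759428 ] [385.78297982 -50.87013804 195.0027505 ] [532.38402832 272.82623891 954.49239145]
```

Run:
```python
from meas import *
P=np.array([489.9,-290.5])
for k,(u,v),h in [('brownA',(349,148),41),('brownB',(420,219),41),('white',(415,171),41),('blue',(294,213),55),('green',(299,147),28)]:
    q=onplane('top',u,v,h)[:2]-P
    o=[]
    for a in(-26.8,63.2):
        c,s=np.cos(np.radians(a)),np.sin(np.radians(a)); o.append(((q@[c,s]).round(),(q@[-s,c]).round()))
    print(k,(q+P).round(),'dist',np.hypot(*q).round(),'(along jaw, across)',o)
Q=np.load('pics/plate.npy'); Q=Q[(Q[:,2]<260)&(Q[:,1]>200)]
yb=np.array([.1397,.990]);xb=np.array([.99,-.1397]); H=np.array([462.6,86.])+155*yb
print('hinge',H)
s=(Q[:,:2]-H)@yb; x=(Q[:,:2]-H)@xb
for z in range(60,230,15):
    k=abs(Q[:,2]-z)<6
    if k.sum()>5: print(z,k.sum(),'y',np.percentile(s[k],[2,50,98]).round(1),'x',np.percentile(x[k],[2,98]).round(1))
print('zmax',np.percentile(Q[:,2],[95,99,100]))
# scene depth of plate
p,d=load('a','scene');f,cx,cy,R,t,_=cal('scene'); v,u=np.mgrid[0:384,0:512]; q=np.stack([(u-cx)/f*d,(v-cy)/f*d,d],-1).reshape(-1,3); W=((q-t)@R)
s=(W[:,:2]-H)@yb; x=(W[:,:2]-H)@xb; k0=(abs(s)<80)&(abs(x)<60)&(W[:,2]>50)&(W[:,2]<260)
for z in range(60,235,15):
    k=k0&(abs(W[:,2]-z)<6)
    if k.sum()>5: print('sc',z,k.sum(),'y',np.percentile(s[k],[2,50,98]).round(1),'x',np.percentile(x[k],[2,98]).round(1))
```

```text
brownA [ 587. -242.] dist 109.0 (along jaw, across) [(np.float64(65.0), np.float64(87.0)), (np.float64(87.0), np.float64(-65.0))]
brownB [ 446. -380.] dist 100.0 (along jaw, across) [(np.float64(1.0), np.float64(-100.0)), (np.float64(-100.0), np.float64(-1.0))]
white [ 542. -373.] dist 98.0 (along jaw, across) [(np.float64(84.0), np.float64(-51.0)), (np.float64(-51.0), np.float64(-84.0))]
blue [ 453. -130.] dist 165.0 (along jaw, across) [(np.float64(-105.0), np.float64(127.0)), (np.float64(127.0), np.float64(105.0))]
green [ 591. -142.] dist 180.0 (along jaw, across) [(np.float64(23.0), np.float64(178.0)), (np.float64(178.0), np.float64(-23.0))]
hinge [484.2535 239.45  ]
60 56 y [6.3 7.1 8.8] x [-41.2  43.4]
75 120 y [6.6 8.  9.4] x [-41.6  43. ]
90 124 y [ 7.6  9.  10.5] x [-41.5  43.4]
105 129 y [ 8.6  9.9 11.8] x [-43.1  43.5]
120 136 y [ 9.6 10.9 12.2] x [-42.5  42.7]
135 154 y [10.7 12.  13.3] x [-42.   44.7]
150 164 y [11.4 13.  14.7] x [-42.7  43.1]
165 12 y [12.5 13.7 15. ] x [-43.2  29.9]
180 28 y [ 3.2  4.2 19.3] x [-43.4  45.3]
195 521 y [ 3.4 10.7 17.1] x [-40.   42.1]
210 435 y [15.9 19.1 28.4] x [-42.5  44. ]
zmax [215.90453079 217.34205965 219.27674335]
sc 60 73 y [ 3.7  5.8 37. ] x [-41.   46.5]
sc 75 84 y [ 4.8  7.  38. ] x [-39.7  46.5]
sc 90 76 y [ 6.   8.3 39.1] x [-42.  47.]
sc 105 78 y [ 6.4  9.  40.8] x [-39.8  46.1]
sc 120 81 y [ 7.9 10.3 40.5] x [-38.6  46.4]
sc 135 85 y [ 9.1 10.9 41. ] x [-40.2  45.6]
sc 150 81 y [10.3 12.3 42.8] x [-40.1  45.3]
sc 165 72 y [10.7 13.2 43.7] x [-41.3  46. ]
sc 180 39 y [ 3.2 19.7 42.2] x [21.4 47.8]
sc 195 175 y [ 1.2  9.4 21.2] x [-38.5  45.5]
sc 210 92 y [13.8 15.7 26.2] x [-41.4  46.4]
sc 225 9 y [15.  17.6 21.4] x [-35.2  41.7]
```

```bash
cat > go.py <<'E'
import sys
from h import *
from scipy.spatial.transform import Rotation as Ro
def go(x,y,z,yaw):
    s=ctrl.observe(); R=Ro.from_quat(s['tool_rot']).as_matrix(); p=np.array(s['tcp_pos'])
    l=R.T@(np.array([x,y,z])-p); cy=np.degrees(np.arctan2(R[1,1],R[0,1]))
    print('t',round(s['clock'],2),'pos',p.round(1),'yaw',cy.round(2),'tilt',np.degrees(np.arccos(-R[2,2])).round(2),'F',np.array(s['force']).round(1),'open',round(s['opening'],3),'q6',s['q'][5].round(2))
    print('linear',l.round(1),'turn',round(-np.radians(yaw-cy),4))
if __name__=='__main__': go(*map(float,sys.argv[1:5]))
E
python3 go.py 489.9 -290.5 150 -26.8
```

```text
t 0.1 pos [246.4 491.5 216. ] yaw 63.37 tilt 0.06 F [0.3 0.6 0.4] open 1.001 q6 -0.07
linear [-568.2 -589.8   66.5] turn 1.5738
```

Call:
send_rows(
  rows=[
    {"linear": [-568,-590,66],"turn": 1.574},
    {"linear": [-568,-590,66],"turn": 1.574},
    {"linear": [-568,-590,66],"turn": 1.574},
    {"linear": [-568,-590,66],"turn": 1.574},
    {"linear": [-568,-590,66],"turn": 1.574},
    {"linear": [-568,-590,66],"turn": 1.574},
    {"linear": [-568,-590,66],"turn": 1.574},
    {"linear": [-568,-590,66],"turn": 1.574},
    {"linear": [-568,-590,66],"turn": 1.574},
    {"linear": [-568,-590,66],"turn": 1.574},
    {"linear": [-568,-590,66],"turn": 1.574},
    {"linear": [-568,-590,66],"turn": 1.574},
  ],
  claw=76,
  squeeze=25,
)

```text
clock: 1.1
tcp_pos: [394.5, 13.7, 176.2]
tool_rot: [0.834, 0.552, 0.0, 0.0]
force: [0.5, 0.9, -0.2]
opening: 0.81
```

```bash
python3 go.py 489.9 -290.5 120 -26.8
```

```text
t 1.1 pos [394.5  13.7 176.2] yaw -22.93 tilt 0.02 F [ 0.5  0.9 -0.2] open 0.81 q6 0.34
linear [-243.   206.3   56.3] turn 0.0676
```

Call:
send_rows(
  rows=[
    {"linear": [-243,206,40],"turn": 0.068},
    {"linear": [-243,206,40],"turn": 0.068},
    {"linear": [-243,206,40],"turn": 0.068},
    {"linear": [-243,206,40],"turn": 0.068},
    {"linear": [-243,206,40],"turn": 0.068},
    {"linear": [-243,206,40],"turn": 0.068},
    {"linear": [-243,206,40],"turn": 0.068},
    {"linear": [-243,206,50],"turn": 0.068},
    {"linear": [-243,206,56],"turn": 0.068},
    {"linear": [-243,206,56],"turn": 0.068},
    {"linear": [-243,206,56],"turn": 0.068},
    {"linear": [-243,206,56],"turn": 0.068},
  ],
)

```text
clock: 2.1
tcp_pos: [491.6, -286.8, 120.9]
tool_rot: [0.85, 0.527, 0.0, 0.0]
force: [1.0, 0.5, 0.4]
opening: 0.809
```

```bash
python3 go.py 489.9 -290.5 120 -26.8; python3 -c "
from h import *; snap('b')
a=cv2.imread('pics/b_scene.png')[120:250,90:260];b=cv2.imread('pics/b_top.png')[120:250,290:460]
cv2.imwrite('pics/b_crop.png',cv2.resize(np.hstack([a,b]),None,fx=2.2,fy=2.2))"
```

```text
t 2.1 pos [ 491.6 -286.8  120.9] yaw -26.42 tilt 0.02 F [1.  0.5 0.4] open 0.809 q6 -0.13
linear [-4.1  0.1  0.9] turn 0.0067
```

View pics/b_crop.png

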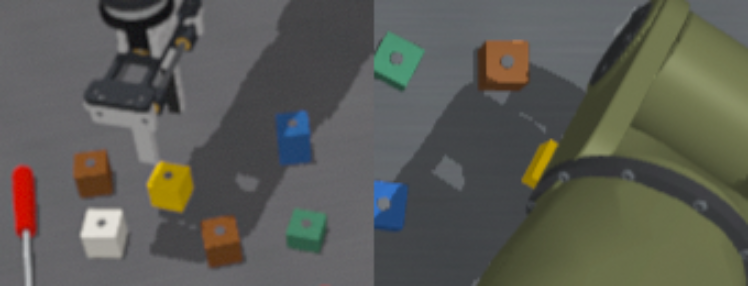

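The scene crop shows the open jaws hanging above the yellow block, with no neighbour in the fingers' path. Descending.

Call:
send_rows(
  rows=[
    {"linear": [-4,0,20],"turn": 0.007},
    {"linear": [-4,0,45],"turn": 0.007},
    {"linear": [-4,0,70],"turn": 0.007},
    {"linear": [-4,0,90],"turn": 0.007},
    {"linear": [-4,0,100],"turn": 0.007},
    {"linear": [-4,0,105],"turn": 0.007},
    {"linear": [-4,0,105],"turn": 0.007},
    {"linear": [-4,0,105],"turn": 0.007},
  ],
)

```text
clock: 2.87
tcp_pos: [490.3, -291.5, 16.4]
tool_rot: [0.852, 0.524, 0.0, 0.001]
force: [-0.2, 0.0, 0.6]
opening: 0.811
```

```bash
python3 go.py 489.9 -290.5 16 -26.8
```

```text
t 2.87 pos [ 490.3 -291.5   16.4] yaw -26.86 tilt 0.08 F [-0.2  0.   0.6] open 0.811 q6 -0.13
linear [ 0.7 -0.8  0.4] turn -0.001
```

Call:
send_rows(
  rows=[
    {"linear": [0,0,0],"turn": 0},
    {"linear": [0,0,0],"turn": 0},
    {"linear": [0,0,0],"turn": 0},
    {"linear": [0,0,0],"turn": 0},
    {"linear": [0,0,0],"turn": 0},
    {"linear": [0,0,0],"turn": 0},
    {"linear": [0,0,0],"turn": 0},
    {"linear": [0,0,0],"turn": 0},
  ],
  claw=30,
  squeeze=25,
)

```text
clock: 3.53
tcp_pos: [489.8, -291.3, 15.4]
tool_rot: [0.852, 0.523, 0.0, 0.0]
force: [-0.5, -0.4, 2.1]
opening: 0.423
```

```bash
python3 go.py 489.9 -290.5 150 -26.8
```

```text
t 3.53 pos [ 489.8 -291.3   15.4] yaw -26.87 tilt 0.01 F [-0.5 -0.4  2.1] open 0.423 q6 -0.13
linear [   0.8   -0.3 -134.6] turn -0.0013
```

The opening reads 39.8 mm, which matches the 40 mm block. Lifting.

Call:
send_rows(
  rows=[
    {"linear": [0,0,-10],"turn": 0},
    {"linear": [0,0,-30],"turn": 0},
    {"linear": [0,0,-60],"turn": 0},
    {"linear": [0,0,-90],"turn": 0},
    {"linear": [0,0,-115],"turn": 0},
    {"linear": [0,0,-115],"turn": 0},
    {"linear": [0,0,-115],"turn": 0},
  ],
)

```text
clock: 4.12
tcp_pos: [490.0, -291.5, 131.7]
tool_rot: [0.852, 0.523, 0.0, 0.001]
force: [0.5, -0.3, -1.8]
opening: 0.421
```

```bash
python3 go.py 462.6 86 110 -8.03;python3 -c "
from h import *; snap('c')
a=cv2.imread('pics/c_scene.png')[100:250,90:260];cv2.imwrite('pics/c_crop.png',cv2.resize(a,None,fx=3,fy=3))"
```

```text
t 4.12 pos [ 490.  -291.5  131.7] yaw -26.87 tilt 0.14 F [ 0.5 -0.3 -1.8] open 0.421 q6 -0.13
linear [ 324.3 -195.1   21.1] turn -0.3288
```

View pics/c_crop.png

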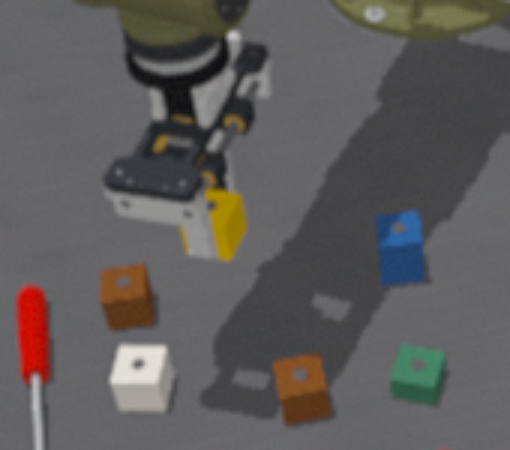

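The yellow block is held between the jaws at scene ≈(163,175), and the other blocks haven't moved. Carrying it to the pad.

Call:
send_rows(
  rows=[
    {"linear": [14,-8,0],"turn": -0.02},
    {"linear": [42,-25,0],"turn": -0.05},
    {"linear": [76,-46,0],"turn": -0.09},
    {"linear": [110,-66,0],"turn": -0.13},
    {"linear": [144,-87,0],"turn": -0.16},
    {"linear": [178,-107,0],"turn": -0.2},
    {"linear": [212,-127,5],"turn": -0.24},
    {"linear": [246,-148,10],"turn": -0.27},
    {"linear": [278,-167,15],"turn": -0.3},
    {"linear": [304,-183,20],"turn": -0.32},
    {"linear": [318,-191,21],"turn": -0.329},
    {"linear": [324,-195,21],"turn": -0.329},
  ],
)

```text
clock: 5.22
tcp_pos: [461.1, 87.8, 107.8]
tool_rot: [0.754, 0.657, -0.001, -0.001]
force: [-0.7, 0.5, -1.8]
opening: 0.428
```

Call:
send_rows(
  rows=[
    {"linear": [0,0,0],"turn": 0},
    {"linear": [0,0,0],"turn": 0},
    {"linear": [0,0,0],"turn": 0},
  ],
)

```text
clock: 5.47
tcp_pos: [462.3, 84.8, 109.1]
tool_rot: [0.755, 0.655, -0.0, -0.0]
force: [0.2, 0.5, -1.3]
opening: 0.423
```

```bash
python3 go.py 462.6 86 50 -8.03;python3 -c "
from h import *; snap('d')
a=cv2.imread('pics/d_scene.png')[90:220,240:400];b=cv2.imread('pics/d_top.png')[130:260,100:260]
cv2.imwrite('pics/d_crop.png',cv2.resize(np.hstack([a,b]),None,fx=2.4,fy=2.4))"
```

```text
t 5.47 pos [462.3  84.8 109.1] yaw -8.1 tilt 0.03 F [ 0.2  0.5 -1.3] open 0.423 q6 0.25
linear [ 1.2  0.2 59.1] turn -0.0012
```

View pics/d_crop.png

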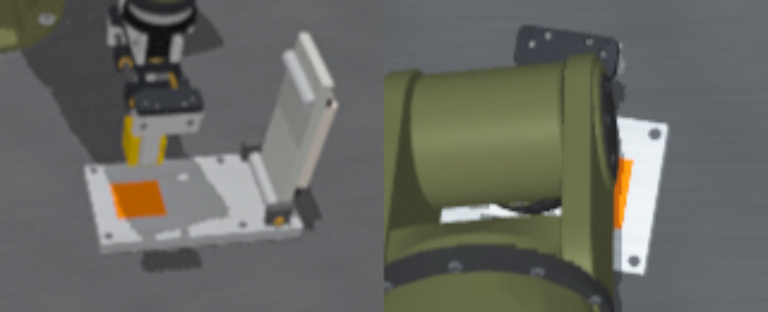

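The block hangs over the pad's far half in the image because of its height; the TCP reads (462.3, 84.8). Lowering.

Call:
send_rows(
  rows=[
    {"linear": [0.5,0,12],"turn": 0},
    {"linear": [0.5,0,30],"turn": 0},
    {"linear": [0.5,0,48],"turn": 0},
    {"linear": [0.5,0,60],"turn": 0},
    {"linear": [0.5,0,67],"turn": 0},
    {"linear": [0.5,0,70],"turn": 0},
    {"linear": [0.5,0,71],"turn": 0},
    {"linear": [0.5,0,71],"turn": 0},
    {"linear": [0.5,0,71],"turn": 0},
  ],
)

```text
clock: 6.32
tcp_pos: [462.7, 86.3, 38.9]
tool_rot: [0.755, 0.656, 0.0, 0.0]
force: [-0.4, -0.4, -0.6]
opening: 0.427
```

```bash
python3 go.py 462.6 85.3 35.4 -8.03
```

```text
t 6.32 pos [462.7  86.3  38.9] yaw -8.03 tilt 0.06 F [-0.4 -0.4 -0.6] open 0.427 q6 0.25
linear [-1.   0.   3.5] turn -0.0
```

Call:
send_rows(
  rows=[
    {"linear": [-0.5,0,1],"turn": 0},
    {"linear": [-0.5,0,2],"turn": 0},
    {"linear": [-0.5,0,2.5],"turn": 0},
    {"linear": [-0.5,0,3],"turn": 0},
    {"linear": [-0.5,0,3],"turn": 0},
    {"linear": [-0.5,0,3],"turn": 0},
  ],
)

```text
clock: 6.82
tcp_pos: [462.3, 85.9, 35.4]
tool_rot: [0.755, 0.656, 0.0, 0.0]
force: [-0.5, -0.3, 1.6]
opening: 0.426
```

```bash
python3 go.py 462.6 85.3 35.4 -8.03
```

```text
t 6.82 pos [462.3  85.9  35.4] yaw -8.02 tilt 0.01 F [-0.5 -0.3  1.6] open 0.426 q6 0.25
linear [-0.5  0.4  0. ] turn 0.0002
```

Call:
send_rows(
  rows=[
    {"linear": [0,0,0.5],"turn": 0},
    {"linear": [0,0,0.5],"turn": 0},
    {"linear": [0,0,0.5],"turn": 0},
  ],
)

```text
clock: 7.07
tcp_pos: [462.3, 85.9, 35.4]
tool_rot: [0.755, 0.656, 0.0, 0.0]
force: [-4.5, -0.2, 9.5]
opening: 0.427
```

Call:
send_rows(
  rows=[
    {"linear": [0,0,0],"turn": 0},
    {"linear": [0,0,0],"turn": 0},
    {"linear": [0,0,0],"turn": 0},
    {"linear": [0,0,0],"turn": 0},
    {"linear": [0,0,0],"turn": 0},
    {"linear": [0,0,0],"turn": 0},
  ],
  claw=60,
)

```text
clock: 7.57
tcp_pos: [462.2, 85.8, 34.7]
tool_rot: [0.755, 0.656, -0.0, -0.0]
force: [0.3, -0.3, -0.3]
opening: 0.637
```

```bash
python3 go.py 462.6 85.3 150 -8.03
```

```text
t 7.57 pos [462.2  85.8  34.7] yaw -8.02 tilt 0.0 F [ 0.3 -0.3 -0.3] open 0.637 q6 0.25
linear [  -0.5    0.4 -115.3] turn 0.0001
```

Call:
send_rows(
  rows=[
    {"linear": [0,0,-10],"turn": 0},
    {"linear": [0,0,-30],"turn": 0},
    {"linear": [0,0,-65],"turn": 0},
    {"linear": [0,0,-105],"turn": 0},
    {"linear": [0,0,-145],"turn": 0},
    {"linear": [0,0,-185],"turn": 0},
    {"linear": [0,0,-215],"turn": 0},
    {"linear": [0,0,-235],"turn": 0},
    {"linear": [0,0,-235],"turn": 0},
    {"linear": [0,0,-235],"turn": 0},
  ],
)

```text
clock: 8.4
tcp_pos: [462.2, 85.9, 270.8]
tool_rot: [0.755, 0.656, 0.001, 0.001]
force: [0.2, 0.7, -1.0]
opening: 0.642
```

```bash
python3 go.py 497.5 333.5 270 -8.03;python3 -c "
from h import *; snap('e')
a=cv2.imread('pics/e_scene.png')[90:220,240:400];b=cv2.imread('pics/e_top.png')[130:260,100:260]
cv2.imwrite('pics/e_crop.png',cv2.resize(np.hstack([a,b]),None,fx=2.4,fy=2.4))"
```

```text
t 8.4 pos [462.2  85.9 270.8] yaw -8.02 tilt 0.11 F [ 0.2  0.7 -1. ] open 0.642 q6 0.25
linear [250.1   0.4   0.9] turn 0.0001
```

View pics/e_crop.png

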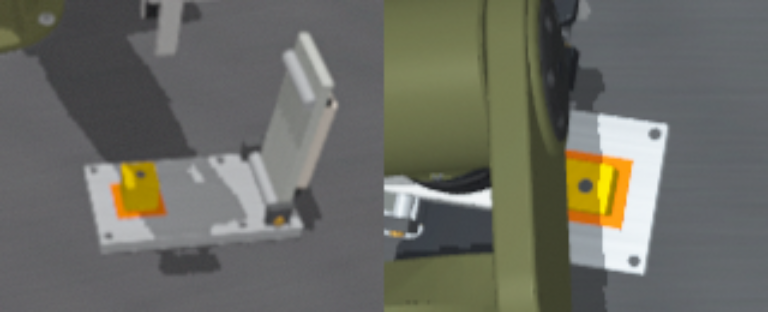

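The block stands upright and free on the pad, with its dot at scene ≈(298,162) and top ≈(184,207). I'll check the position numerically.

Run:
```python
from meas import *
S=dot('e','scene',298,162,3);T=dot('e','top',184,207,5); print(S,T)
P,e=tri(ray('scene',*S),ray('top',*T)); print(P.round(1),e.round(1),'scene z61',onplane('scene',*S,61).round(1),'top z61',onplane('top',*T,61).round(1))
d=P[:2]-[462.6,86]; print('offset base x,y',d@[.99,-.14],d@[.14,.99])
```

```text
(np.float64(298.1265727226975), np.float64(162.16356316054353)) (np.float64(183.4569536423841), np.float64(207.0007525586996))
[461.7  85.6  63. ] 0.6 scene z61 [459.8  86.1  61. ] top z61 [461.9  86.1  61. ]
offset base x,y -0.8324710764000304 -0.5673701857603058
```

The block is within 1 mm of the pad centre. Next I'll go up and over to the stone side of the plate.

Call:
send_rows(
  rows=[
    {"linear": [10,0,0],"turn": 0},
    {"linear": [30,0,0],"turn": 0},
    {"linear": [58,0,0],"turn": 0},
    {"linear": [88,0,0],"turn": 0},
    {"linear": [118,0,0],"turn": 0},
    {"linear": [148,0,0],"turn": 0},
    {"linear": [178,0,0],"turn": 0},
    {"linear": [206,0,0],"turn": 0},
    {"linear": [230,0,0],"turn": 0},
    {"linear": [245,0,0],"turn": 0},
    {"linear": [250,0,0],"turn": 0},
    {"linear": [250,0,0],"turn": 0},
  ],
  claw=0,
)

```text
clock: 9.5
tcp_pos: [496.6, 334.5, 268.4]
tool_rot: [0.754, 0.656, -0.001, -0.0]
force: [0.4, 0.6, 0.2]
opening: 0.005
```

```bash
python3 go.py 497.5 333.5 207 -8.03
```

```text
t 9.5 pos [496.6 334.5 268.4] yaw -7.94 tilt 0.12 F [0.4 0.6 0.2] open 0.005 q6 0.67
linear [-0.8  1.1 61.4] turn 0.0015
```

Call:
send_rows(
  rows=[
    {"linear": [0,0,15],"turn": 0},
    {"linear": [0,0,35],"turn": 0},
    {"linear": [0,0,52],"turn": 0},
    {"linear": [0,0,61],"turn": 0},
    {"linear": [0,0,61],"turn": 0},
    {"linear": [0,0,61],"turn": 0},
  ],
)

```text
clock: 10.0
tcp_pos: [497.2, 333.0, 209.2]
tool_rot: [0.755, 0.656, -0.0, 0.0]
force: [0.4, 1.0, 0.1]
opening: 0.008
```

```bash
python3 go.py 489.5 278 207 -8.03;python3 -c "
from h import *; snap('f')
a=cv2.imread('pics/f_scene.png')[70:220,260:420];b=cv2.imread('pics/f_top.png')[130:280,20:180]
cv2.imwrite('pics/f_crop.png',cv2.resize(np.hstack([a,b]),None,fx=2.4,fy=2.4))"
```

```text
t 10.0 pos [497.2 333.  209.2] yaw -8.05 tilt 0.0 F [0.4 1.  0.1] open 0.008 q6 0.67
linear [-55.5   0.1   2.2] turn -0.0004
```

View pics/f_crop.png

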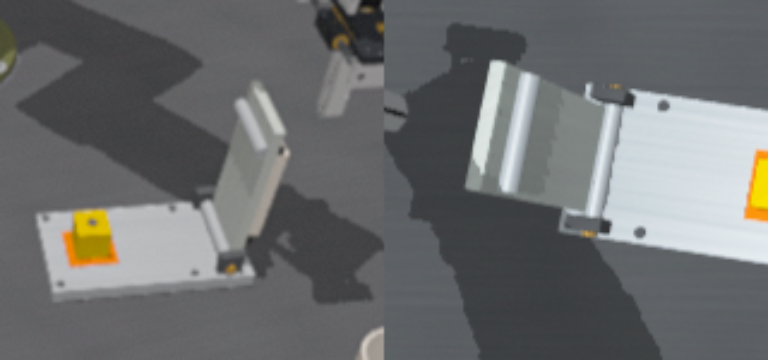

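The closed gripper is on the stone side, its tip at scene ≈(398,117), clear of the plate. Approaching contact.

Call:
send_rows(
  rows=[
    {"linear": [-8,0,1],"turn": 0},
    {"linear": [-20,0,2],"turn": 0},
    {"linear": [-32,0,2],"turn": 0},
    {"linear": [-42,0,2],"turn": 0},
    {"linear": [-49,0,2],"turn": 0},
    {"linear": [-53,0,2],"turn": 0},
    {"linear": [-56,0,2],"turn": 0},
    {"linear": [-59,0,2],"turn": 0},
    {"linear": [-62,0,2],"turn": 0},
    {"linear": [-65,0,2],"turn": 0},
    {"linear": [-68,0,2],"turn": 0},
  ],
)

```text
clock: 11.02
tcp_pos: [487.6, 266.1, 206.9]
tool_rot: [0.755, 0.656, 0.0, -0.0]
force: [0.3, 2.7, 1.5]
opening: 0.003
```

```bash
python3 go.py 484.25 239.45 207 -8.03; python3 -c "
from h import *; snap('g')
a=cv2.imread('pics/g_scene.png')[70:220,260:420];b=cv2.imread('pics/g_top.png')[130:280,20:180]
cv2.imwrite('pics/g_crop.png',cv2.resize(np.hstack([a,b]),None,fx=2.4,fy=2.4))"
```

```text
t 11.02 pos [487.6 266.1 206.9] yaw -8.0 tilt 0.02 F [0.3 2.7 1.5] open 0.003 q6 0.57
linear [-26.9   0.4  -0.1] turn 0.0005
```

View pics/g_crop.png

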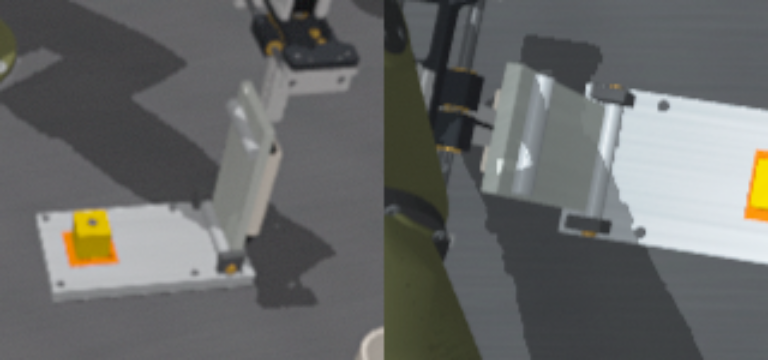

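The top view shows the finger touching the bare end strip, with only 2.7 N of force. Pushing along the arc.

Call:
send_rows(
  rows=[
    {"linear": [-4,0,-1],"turn": 0},
    {"linear": [-10,0,-1],"turn": 0},
    {"linear": [-17,0,-2],"turn": 0},
    {"linear": [-24,0,-2],"turn": 0},
    {"linear": [-31,0,-2],"turn": 0},
    {"linear": [-38,0,-2],"turn": 0},
    {"linear": [-45,0,-1],"turn": 0},
    {"linear": [-52,0,0],"turn": 0},
    {"linear": [-59,0,2],"turn": 0},
    {"linear": [-65,0,3],"turn": 0},
  ],
)

```text
clock: 11.95
tcp_pos: [478.4, 200.9, 203.6]
tool_rot: [0.755, 0.656, -0.0, 0.0]
force: [0.4, 2.3, -0.7]
opening: 0.006
```

```bash
python3 go.py 484.25 239.45 207 -8.03; python3 -c "
from h import *; snap('h')
a=cv2.imread('pics/h_scene.png')[70:220,240:400];b=cv2.imread('pics/h_top.png')[130:280,60:220]
cv2.imwrite('pics/h_crop.png',cv2.resize(np.hstack([a,b]),None,fx=2.4,fy=2.4))"
```

```text
t 11.95 pos [478.4 200.9 203.6] yaw -8.03 tilt 0.01 F [ 0.4  2.3 -0.7] open 0.006 q6 0.47
linear [39.   0.4 -3.4] turn -0.0
```

View pics/h_crop.png

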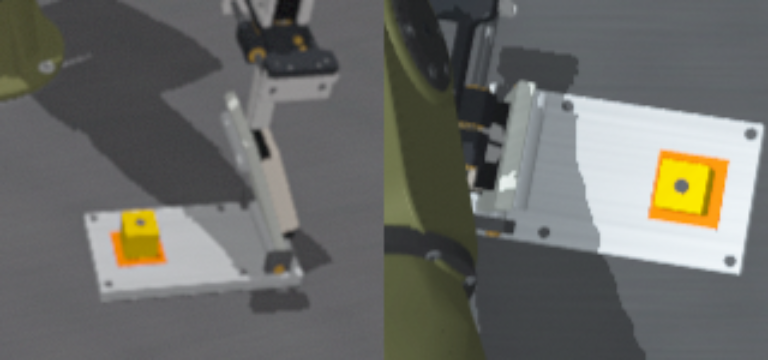

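The plate now leans toward the pad at about 1.2 rad, with the finger on the bare strip at scene ≈(350,115). Continuing the arc to about 0.7 rad.

Call:
send_rows(
  rows=[
    {"linear": [-7,0,2],"turn": 0},
    {"linear": [-14,0,5],"turn": 0},
    {"linear": [-21,0,8],"turn": 0},
    {"linear": [-28,0,11],"turn": 0},
    {"linear": [-35,0,15],"turn": 0},
    {"linear": [-42,0,19],"turn": 0},
    {"linear": [-49,0,24],"turn": 0},
    {"linear": [-56,0,28],"turn": 0},
    {"linear": [-62,0,33],"turn": 0},
    {"linear": [-67,0,38],"turn": 0},
    {"linear": [-72,0,42],"turn": 0},
  ],
)

```text
clock: 12.97
tcp_pos: [468.3, 129.8, 161.1]
tool_rot: [0.755, 0.656, -0.0, -0.0]
force: [-0.5, 1.1, -0.2]
opening: 0.005
```

```bash
python3 go.py 484.25 239.45 250 -8.03; python3 -c "
from h import *; snap('i')
a=cv2.imread('pics/i_scene.png')[70:220,240:400];b=cv2.imread('pics/i_top.png')[130:280,60:220]
cv2.imwrite('pics/i_crop.png',cv2.resize(np.hstack([a,b]),None,fx=2.4,fy=2.4))"
```

```text
t 12.97 pos [468.3 129.8 161.1] yaw -8.03 tilt 0.03 F [-0.5  1.1 -0.2] open 0.005 q6 0.34
linear [110.8   0.4 -89. ] turn 0.0
```

View pics/i_crop.png

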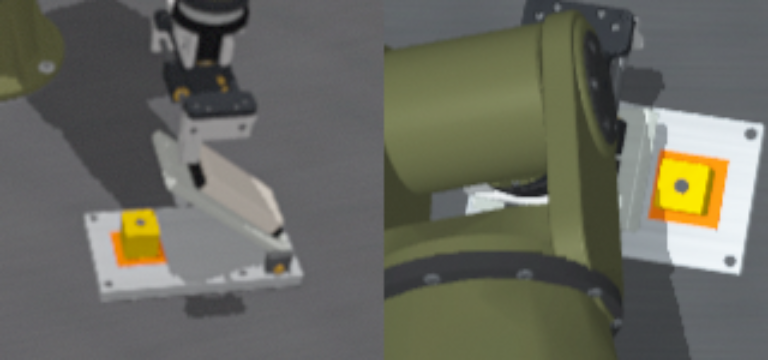

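The plate is at about 0.7 rad and should now sink by itself. Lifting straight away.

Call:
send_rows(
  rows=[
    {"linear": [0,0,-15],"turn": 0},
    {"linear": [0,0,-40],"turn": 0},
    {"linear": [0,0,-70],"turn": 0},
    {"linear": [0,0,-95],"turn": 0},
    {"linear": [0,0,-105],"turn": 0},
    {"linear": [0,0,-105],"turn": 0},
    {"linear": [0,0,-105],"turn": 0},
    {"linear": [0,0,-105],"turn": 0},
    {"linear": [0,0,-105],"turn": 0},
    {"linear": [0,0,-105],"turn": 0},
    {"linear": [0,0,-105],"turn": 0},
    {"linear": [0,0,-105],"turn": 0},
  ],
)

```text
clock: 14.07
tcp_pos: [468.4, 130.4, 266.4]
tool_rot: [0.755, 0.656, -0.0, -0.0]
force: [-1.1, 0.5, -0.3]
opening: 0.003
```

```bash
python3 go.py 440 -160 266 -8.03; python3 -c "
from h import *; snap('j')
a=cv2.imread('pics/j_scene.png')[70:220,240:400];b=cv2.imread('pics/j_top.png')[130:280,60:220]
cv2.imwrite('pics/j_crop.png',cv2.resize(np.hstack([a,b]),None,fx=2.4,fy=2.4))"
```

```text
t 14.07 pos [468.4 130.4 266.4] yaw -8.02 tilt 0.04 F [-1.1  0.5 -0.3] open 0.003 q6 0.34
linear [-291.5   12.4    0.4] turn 0.0001
```

View pics/j_crop.png

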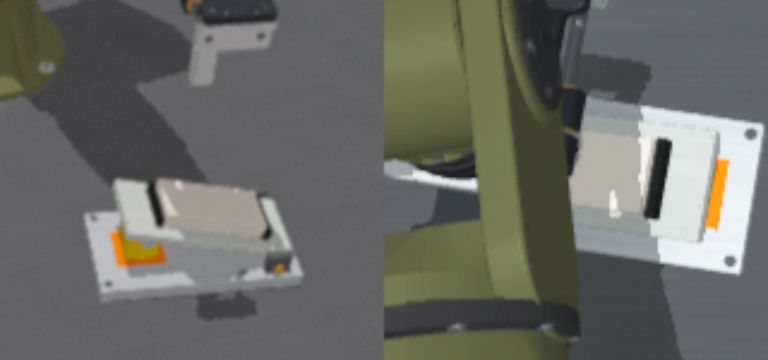

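The plate has come down near the block. I'll move the arm clear and check it.

Call:
send_rows(
  rows=[
    {"linear": [-10,0,0],"turn": 0},
    {"linear": [-35,0,0],"turn": 0},
    {"linear": [-65,0,0],"turn": 0},
    {"linear": [-95,0,0],"turn": 0},
    {"linear": [-125,0,0],"turn": 0},
    {"linear": [-155,0,0],"turn": 0},
    {"linear": [-185,0,0],"turn": 0},
    {"linear": [-215,0,0],"turn": 0},
    {"linear": [-245,0,0],"turn": 0},
    {"linear": [-270,0,0],"turn": 0},
    {"linear": [-285,0,0],"turn": 0},
    {"linear": [-290,0,0],"turn": 0},
  ],
)

```text
clock: 15.17
tcp_pos: [427.3, -158.9, 266.7]
tool_rot: [0.756, 0.655, -0.0, 0.0]
force: [0.1, 0.2, -0.9]
opening: 0.003
```

Call:
send_rows(
  rows=[
    {"linear": [0,0,0],"turn": 0},
    {"linear": [0,0,0],"turn": 0},
    {"linear": [0,0,0],"turn": 0},
    {"linear": [0,0,0],"turn": 0},
    {"linear": [0,0,0],"turn": 0},
    {"linear": [0,0,0],"turn": 0},
    {"linear": [0,0,0],"turn": 0},
    {"linear": [0,0,0],"turn": 0},
    {"linear": [0,0,0],"turn": 0},
    {"linear": [0,0,0],"turn": 0},
    {"linear": [0,0,0],"turn": 0},
    {"linear": [0,0,0],"turn": 0},
  ],
)

```text
clock: 16.17
tcp_pos: [428.0, -156.8, 266.8]
tool_rot: [0.755, 0.656, -0.0, 0.0]
force: [-0.2, -0.0, -0.3]
opening: 0.002
```

Run:
```python
from meas import *
snap('k')
a=cv2.imread('pics/k_scene.png')[100:250,120:400];b=cv2.imread('pics/k_top.png')[130:280,60:340]
cv2.imwrite('pics/k_crop.png',cv2.resize(np.vstack([a,b]),None,fx=2,fy=2))
yb=np.array([.1397,.990]);xb=np.array([.99,-.1397]); H=np.array([484.25,239.45])
for n in('scene','top'):
    p,d=load('k',n);f,cx,cy,R,t,_=cal(n); v,u=np.mgrid[0:384,0:512]; q=np.stack([(u-cx)/f*d,(v-cy)/f*d,d],-1).reshape(-1,3); W=((q-t)@R)
    s=(W[:,:2]-H)@yb; x=(W[:,:2]-H)@xb; k=(abs(x)<22)&(s>-125)&(s<-40)&(W[:,2]>45)&(W[:,2]<140)
    c=np.polyfit(-s[k],W[k,2],1); r=W[k,2]-np.polyval(c,-s[k]); kk=abs(r)<4; c=np.polyfit(-s[k][kk],W[k,2][kk],1); print(n,k.sum(),'stone slope rad',np.arctan(c[0]).round(3),'deg',np.degrees(np.arctan(c[0])).round(1))
    k=(abs(x)<38)&(s>-182)&(s<-155)&(W[:,2]>45)&(W[:,2]<140)
    if k.sum()>20: c=np.polyfit(-s[k],W[k,2],1); print('  bare end',k.sum(),np.arctan(c[0]).round(3), np.polyval(c,170))
```

```text
scene 304 stone slope rad 0.263 deg 15.1
  bare end 201 0.052 84.97843023878676
top 966 stone slope rad 0.26 deg 14.9
  bare end 561 0.127 87.35459740498615
```

View pics/k_crop.png

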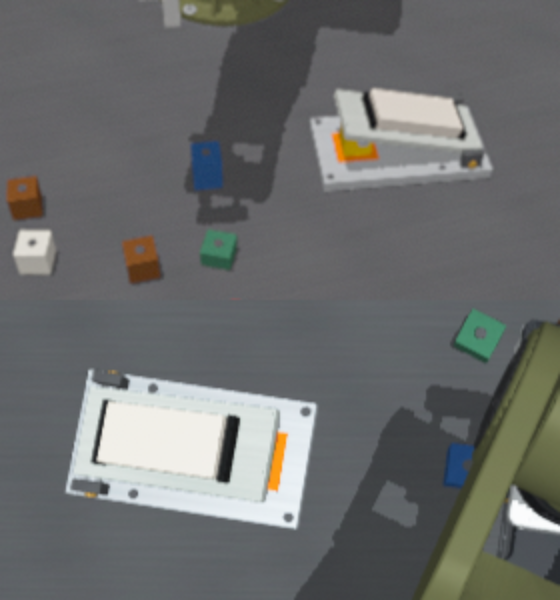

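Run:
```python
from meas import *
for t in 'ak':
    p,_=load(t,'scene')
    for k,(lo,hi) in {'blue':((105,150,40),(120,255,255)),'green':((70,100,40),(90,255,255))}.items():
        print(t,k,[c.round(1) for i,s,c,l in blobs(mask(p,lo,hi)) if 200<c[0]<240 and 150<c[1]<240])
print(ctrl.observe()['qvel'].round(3)); print(ctrl.close_job())
```

```text
a blue [array([223.1, 182.5])]
a green [array([228.9, 224.6])]
k blue [array([223.2, 182.8])]
k green [array([229. , 224.7])]
[-0.    -0.001 -0.001  0.001  0.001  0.002]
the job is handed in; nothing more can be done
None
```

The plate now rests on the yellow block at 15 degrees, and I handed the job in after about 16 s. I stood the block on the orange pad, let go of it, then pushed the plate's bare end strip from the stone side until it sank onto the block.

- **Block placing:** after release the block stood upright, about 0.8 mm off the pad centre in x and 0.6 mm in y, square to the base within what I could measure.
- **Plate angle:** the final stone slope was 15.1° in the scene view and 14.9° in the top view.
- **Other blocks:** the green and blue blocks moved 0.3 px or less in the scene view. The brown and white look-alikes were left alone.
- **Forces:** readings at the end of each move were at most 3 N while pushing and about 10 N when setting the block down.
- **At hand-in:** the arm was clear and touching nothing.

**Disagreement:** a slope fitted only to the short bare end strip gave lower angles, 0.05 rad (scene) and 0.13 rad (top). That strip has few depth points, and I think edge pixels and the stone's edge mixed in. I relied on the larger stone face, which agreed in both views.

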